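# Make up the bearing kit and the shaft-checking kit

## Robot

A 7-joint arm with a two-finger parallel gripper is mounted at the origin on a cart in front of the work surface, level with it; the furniture and walls round the work are solid. World frame = base frame: x ahead of the robot, y to its left, z up, the work surface at z = 0. Lengths are in m, angles in rad, forces in N, time in s.
With the tool pointing down it reaches from about 0.35 to 0.9 m from the base axis. Payload 8.1 kg.
Tool frame: the origin (TCP) lies between the finger pads; the fingertips stand ahead of it and the grasp point (between the pads) is the TCP (arm.nose_length is the z of the fingertips in the tool frame, in m); z points along the fingers, y is the line along which they close (so a half turn about z gives the same grasp; the last joint's range is limited). The gripper opens to 92 mm and grips with 3 to 60 N. Pads are 19 mm wide; open, the fingers measure 130 mm over their backs; the gripper's body (75 mm by 190 mm) begins 47 mm behind the grasp point.
Start: joints at [1.092, 0.434, 0.025, 1.573, -0.012, 1.134, -0.075], TCP at [0.229, -0.581, 0.246] pointing down, gripper open.
Joint ranges: [-2.62, 2.62], [-0.44, 2.09], [-1.27, 1.32], [0.08, 2.57], [-1.32, 4.46], [0.12, 2], [-2.74, 2.74]. Speed limits (rad/s): [2.22, 2.22, 3.01, 3.01, 3.14, 3.14, 3.14].

## Interface

Orientations are given as a rotation vector (axis times angle).
In Python, from cell import sensors, optics, arm gives the robot as it stands.
- The arm moves only by the tool arm_command, never from a script. Its argument "deltas" is one flat list of numbers, 7 for each row, row after row: the turn, a rotation vector about the world's x, y, z as a fraction of full scale, then the shift along the world's x, y, z as a fraction of full scale, then the finger opening in mm, from 0 to 91.8. In form: [wx, wy, wz, dx, dy, dz, fingers, wx, wy, wz, dx, dy, dz, fingers, ...]. A call has 1 to 20 rows; each row is the pose to reach, as a shift and turn from the pose commanded when the call began; what a row does not reach only later rows make up. Full scale, the value 1, is 1 m for a shift and 90 degrees for a turn. A row lasts 1/10 s, in which the tool goes at most 50 mm and 8.59 degrees, less where a joint would pass 70% of its speed; a pose out of reach is approached as far as the arm can. A call with a number of a shift or a turn outside -1 to 1 is refused whole. A call with a gripper value outside its range is refused whole. The fingers move at their own pace and stop on an object; "force" is the grip in N (left out, the last holds). Time passes only in rows, so rows that repeat a pose let the fingers close. It gives the time, the measured TCP pose, the force, the opening and the grip force at its end, in the units of the state.
- sensors.observe(): the state, without advancing time (a new reading comes with each control period).
- optics.get_image(name): name is "side" or "top" or "wrist"; returns the picture (480x640x3 uint8, blue, green, red); there is no depth.
- optics.calibration(name): a dict with "camera_matrix" (3x3 intrinsics, pixels), "D" ([k1, k2, p1, p2, k3] as OpenCV has them; the pictures are not rectified), "rvec" (rotation vector, rad) and "tvec" (3), from world to camera coordinates, as OpenCV has them. Camera axes: x right, y down, z forward; pixel columns grow to the right and rows downward; lengths in m; the calibration is good to about 2 mm. A picture is of the moment at which its call begins: read the wrist's pose just before it. calibration takes no time and is no camera call; for the wrist camera it gives the pose at the moment of the call.
- arm.sign_off(): hands the job in; it is judged then, once.
The state is a dict: "clock": time; "joints": joint angles; "dq": joint speeds; "joint_efforts": joint torques, N m; "position": TCP position; "ee_rot": TCP orientation; "force": force on the tool from outside, world axes, zero at the start; "ft_torque": the same for the moment, N m; "width": opening from 0.0 (shut) to 1.0 (fully open); "gripper_force": force on a finger pad.
Only numpy, scipy, OpenCV 4.12 (cv2) and the standard library are available. Lean on these libraries where they do the work, as an engineer would, in place of code of your own. Each camera call takes 0.05 s, during which the arm holds its last target. There are 200 camera calls.

## Task

Make up two kits from the stock on the tiled bench plate. First lay out the bearing kit on the yellow board, the bearing cover on the large disc and the bronze bush on the small one, before you disturb any part of the other kit; then lay out the shaft kit on the blue board: V-block on the black square, test shaft standing on the disc, strap clamp flat along the long black rectangle. Everything stays the right way up and centred on its own mark, and the paste tin and the round steel knob are left where they are.

Things in the scene. Friction and masses are not known exactly. Their poses are not given: they have to be found in the camera images.
- yellow_board: Yellow kit board, fixed to the bench, 115 (own x) x 245 (own y) x 10 mm thick, flat with no rim; its place and yaw (up to 0.2 rad) vary. Origin: centre of its underside, z up, +y to the left seen from the robot. On its top (10 mm above the origin) two flat black marks: a 70 mm disc at own (x 0, y +60 mm) for the bearing cover and a 44 mm disc at own (0, -60 mm) for the bronze bush.
- blue_board: Blue kit board, fixed, the same size, frame and 10 mm thickness as the yellow one; the two may change places. Flat black marks on its top: a 56 mm square at own (x 0, y +75 mm) for the V-block, a 34 mm disc at own (0, 0) for the test shaft, and a rectangle 94 mm along own x by 35 mm along own y at own (0, -75 mm) for the strap clamp.
- bearing_cover_mid (a point): Turned light-grey steel bearing cover: flanged ring with a hole and dark bolts, 59 mm across, 20 mm high. Grip across the outside, any direction. Its point is at its centre, half-way up; z is up. Starts upright on the bench's tiled iron plate (z = 0), not in the grey tray behind it.
- bronze_bush_mid (a point): Plain bronze-coloured bush (short tube), 34 mm outside diameter, 26 mm high. Grip across the outside. Its point is at its centre, half-way up; z is up. Starts upright on the bench's tiled iron plate (z = 0), not in the grey tray behind it.
- v_block_mid (a point): Grey ground steel V-block, 45 mm along own x by 40 mm along own y, 32 mm high, V groove on top running along own x. Grip across its own y sides (40 mm) or x ends (45 mm). On its mark it may be turned any way, groove up. Its point is at its centre, half-way up; z is up. Starts upright on the bench's tiled iron plate (z = 0), not in the grey tray behind it.
- test_shaft_mid (a point): Grey turned stepped shaft standing on its thicker end, 24 mm diameter, 59 mm high. Its point is at its centre, half-way up; z is up. Starts upright on the bench's tiled iron plate (z = 0), not in the grey tray behind it.
- strap_clamp_mid (a point): Dark steel strap clamp lying flat, 26 mm along own x, 85 mm along own y, 11 mm high. Grip across the 26 mm. On its mark its long side (own y) lies along the blue board's x, either end first. Its point is at its centre, half-way up; z is up. Starts upright on the bench's tiled iron plate (z = 0), not in the grey tray behind it.
- paste_tin_mid (a point): Bystander, not part of a kit: round tin with a metal lid and a green and white band, 64 mm across, 35 mm high, loose. Leave it alone. Its point is at its centre, half-way up.
- round_knob_mid (a point): Bystander, not part of a kit: round worn steel knob, 28 mm across, 26 mm high, loose. Leave it alone. Its point is at its centre, half-way up.
Mind the look-alikes: they are no part of the job. Leave any orange or pink look-alike of the part that bears bronze_bush_mid alone. Several things look just like the part that bears bearing_cover_mid: the one meant starts farthest from the robot's base.

How it is judged:
By the outcome, as a careful person would: the job done as asked, in the order asked, and still so for the second after the job is handed in, with the robot touching nothing.
It also fails if it takes over 102 s, if anything falls off the work surface, if the arm or the gripper's body presses on something with over 40 N, if the wrist force passes 120 N, or if a joint passes its speed limit or range.

## Working session

There is one attempt and no reset: what is moved stays moved. The work goes in short steps, Python scripts to look and compute and a tool call to move; the robot and the scene stay as the last step left them, time stands still between calls to the robot, and variables do not carry over. Pictures are saved under pics/ and viewed, at most 14 in all, crops included, and the job is handed in when it is done.

Besides the shell and the picture viewer there is one more tool, called by a JSON object that holds its "api" and its "payload". arm_command: Moves the arm, as the interface text tells. Its arguments: {"type":"object","properties":{"deltas":{"type":"array","items":{"type":"number"}},"force":{"type":"number"}},"required":["deltas"]}

```bash
mkdir -p pics; cat > h.py <<'E'
import numpy as np, cv2
from cell import sensors, optics, arm
def cal(n):
    c=optics.calibration(n); return [np.array(c[k],float) for k in("camera_matrix","D","rvec","tvec")]
def ray(c,px):
    K,D,r,t=c; R=cv2.Rodrigues(r)[0]
    u=cv2.undistortPoints(np.array(px,float).reshape(-1,1,2),K,D).reshape(-1,2)
    d=np.c_[u,np.ones(len(u))]@R
    return (-R.T@t.ravel()),d
def plane(c,px,z):
    o,d=ray(c,px); return o+d*((z-o[2])/d[:,2])[:,None]
def proj(c,P):
    K,D,r,t=c; return cv2.projectPoints(np.array(P,float).reshape(-1,3),r,t,K,D)[0].reshape(-1,2)
def tri(c1,p1,c2,p2):
    o1,d1=ray(c1,p1);o2,d2=ray(c2,p2);d1=d1[0];d2=d2[0]
    s=np.linalg.lstsq(np.c_[d1,-d2],o2-o1,rcond=None)[0]
    a=o1+s[0]*d1;b=o2+s[1]*d2
    return (a+b)/2,np.linalg.norm(a-b)
E
python3 - <<'E'
from h import *
s=sensors.observe();print(s);print(arm.nose_length)
for n in("top","side","wrist"):
    c=cal(n);print(n,ray(c,[[320,240]]),c[0][0,0]);cv2.imwrite(f"pics/{n}0.png",optics.get_image(n))
E
```

```text
{'clock': 0.0, 'joints': array([ 1.09240174,  0.43524583,  0.0249435 ,  1.57410233, -0.0116147 ,
        1.1339819 , -0.07507358]), 'dq': array([ 2.43439509e-04,  3.10600807e-04,  2.90779016e-04, -2.96243706e-04,
        1.90465068e-03,  6.56208213e-05, -6.78806571e-04]), 'joint_efforts': array([-1.18067906e-04, -6.67853308e+01,  9.85243320e-01, -3.14461040e+01,
       -6.04958902e-02,  4.27199935e-02,  1.69178770e-04]), 'position': array([ 0.22917467, -0.58094891,  0.24492838]), 'ee_rot': array([-3.08479394e+00, -5.86506787e-01,  6.49732228e-04]), 'force': array([-0.05295508,  0.47054764, -0.28479244]), 'ft_torque': array([ 0.01329965,  0.06198205, -0.00761422]), 'gripper_force': 0.0, 'width': 1.0013198514659079}
0.019
top (array([0.42269881, 0.00783437, 1.04682097]), array([[ 0.12410511, -0.00858541, -0.99242818]])) 524.1539989203626
side (array([0.32587825, 0.76928102, 0.49638273]), array([[ 0.24914141, -0.83660218, -0.48813732]])) 507.24799869364733
wrist (array([ 0.2957013 , -0.55468064,  0.38352109]), array([[-0.23766573, -0.08597099, -0.96764265]])) 353.5303132837048
```

View pics/top0.png

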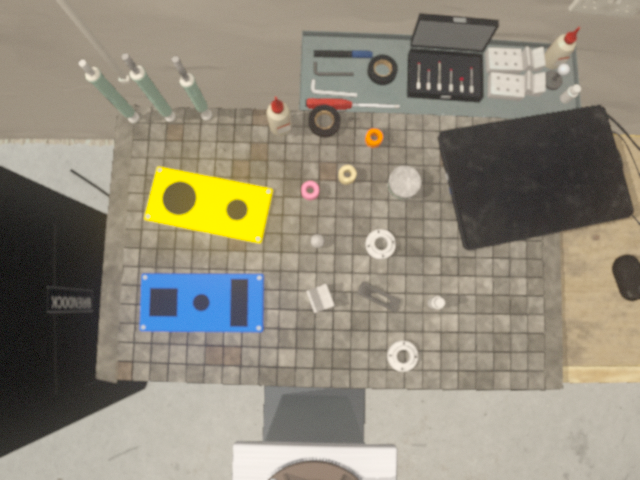

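View pics/side0.png

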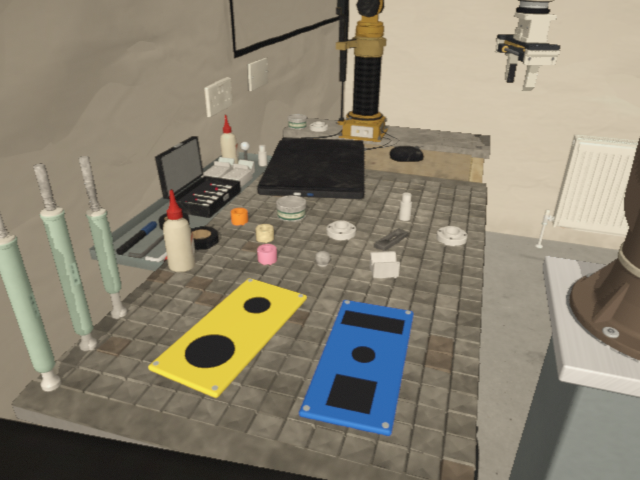

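The top view shows these parts and possible mix-ups (pixels are top view):
- **Cover:** ring at (380,243) is farther from the base and is the one meant; the ring at (403,356) is nearer and a decoy. The ring at about side (318,127) is off the plate.
- **Bush:** the bronze/cream one at (347,174) is meant. Orange (374,137) and pink (310,190) are decoys.
- **Shaft:** (437,302), not the knob at (316,241).
- **V-block:** (320,298).
- **Clamp:** (379,295).
- **Tin:** (405,181).

```bash
cat > m.py <<'E'
from h import *
T=cv2.imread("pics/top0.png");S=cv2.imread("pics/side0.png");ct=cal("top");cs=cal("side")
def big(m):
    c=max(cv2.findContours(m.astype(np.uint8)*255,0,2)[0],key=cv2.contourArea);return c
for n,lo,hi in(("yellow",(22,150,120),(35,255,255)),("blue",(100,150,80),(125,255,255))):
    m=cv2.inRange(cv2.cvtColor(T,40),lo,hi)
    r=cv2.boxPoints(cv2.minAreaRect(big(m)));P=plane(ct,r,.01)
    print(n,P[:,:2].round(4).tolist(),P.mean(0).round(4))
pairs={"cover":((380,243),(341,228)),"decoycover":((403,356),(452,233)),"bush":((347,174),(265,229)),"vblock":((320,298),(385,262)),"shaft":((437,302),(405,196)),"clamp":((379,295),(391,239)),"knob":((316,241),(322,257)),"tin":((405,181),(291,203))}
for k,(a,b) in pairs.items(): 
    p,e=tri(ct,[a],cs,[b]);print(k,p.round(3),round(e,3))
s=sensors.observe();R=cv2.Rodrigues(s['ee_rot'])[0];print(R.round(3))
a=T[120:380,280:460];b=S[180:290,220:480]
cv2.imwrite("pics/crop0.png",np.vstack([cv2.resize(a[:140],(540,420)[0:2]),np.pad(cv2.resize(b,(540,180)),((0,0),(0,0),(0,0)))]))
E
python3 m.py
```

```text
yellow [[0.5817, 0.3572], [0.6996, 0.3431], [0.6561, 0.0958], [0.5406, 0.1137]] [0.6195 0.2274 0.01  ]
blue [[0.4737, 0.3552], [0.4814, 0.1115], [0.3721, 0.1073], [0.3636, 0.3481]] [0.4227 0.2305 0.01  ]
cover [ 0.548 -0.121  0.013] 0.003
decoycover [ 0.328 -0.169  0.013] 0.001
bush [ 0.685 -0.052  0.023] 0.001
vblock [ 0.436 -0.004  0.021] 0.003
shaft [ 0.435 -0.226  0.055] 0.001
clamp [ 0.445 -0.121  0.005] 0.004
knob [0.549 0.007 0.017] 0.001
tin [ 0.673 -0.168  0.03 ] 0.002
[[ 0.93   0.367 -0.001]
 [ 0.367 -0.93   0.001]
 [-0.    -0.001 -1.   ]]
```

View pics/crop0.png

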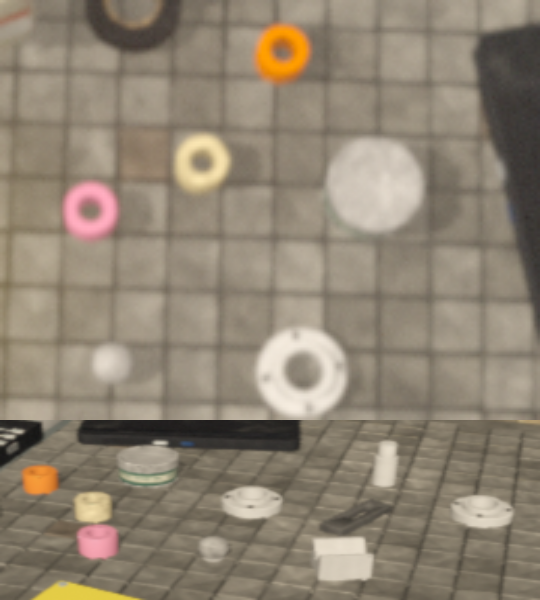

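Yellow is at roughly (0.62, 0.227) and blue at (0.42, 0.23). The crop confirms the far flanged ring as the cover at crop (302,370), and the cream bush at (202,162), with pink and orange beside it. Next I move the wrist camera over the stock.

{"api": "arm_command", "payload": {"deltas": [0,0,-0.239,0.27,0.48,0.055,91,0,0,-0.239,0.27,0.48,0.055,91,0,0,-0.239,0.27,0.48,0.055,91,0,0,-0.239,0.27,0.48,0.055,91,0,0,-0.239,0.27,0.48,0.055,91,0,0,-0.239,0.27,0.48,0.055,91,0,0,-0.239,0.27,0.48,0.055,91,0,0,-0.239,0.27,0.48,0.055,91,0,0,-0.239,0.27,0.48,0.055,91,0,0,-0.239,0.27,0.48,0.055,91,0,0,-0.239,0.27,0.48,0.055,91,0,0,-0.239,0.27,0.48,0.055,91,0,0,-0.239,0.27,0.48,0.055,91,0,0,-0.239,0.27,0.48,0.055,91,0,0,-0.239,0.27,0.48,0.055,91], "force": 30}}

```text
clock: 1.65
position: [0.4986, -0.1032, 0.3005]
ee_rot: [3.141, -0.004, -0.001]
force: [0.2, -0.5, -0.4]
width: 0.99
gripper_force: 0.0
```

```bash
cat > snap.py <<'E'
import sys,pickle
from h import *
n=sys.argv[1];s=sensors.observe();print(s['clock'],s['position'].round(4),np.abs(s['dq']).max().round(3),cv2.Rodrigues(s['ee_rot'])[0].round(3).tolist())
c=cal("wrist");im=optics.get_image("wrist");cv2.imwrite(f"pics/{n}.png",im);pickle.dump(c,open(f"pics/{n}.pkl","wb"))
E
python3 snap.py w1
```

```text
1.65 [ 0.4986 -0.1032  0.3005] 0.005 [[1.0, -0.002, -0.001], [-0.002, -1.0, -0.001], [-0.001, 0.001, -1.0]]
```

View pics/w1.png

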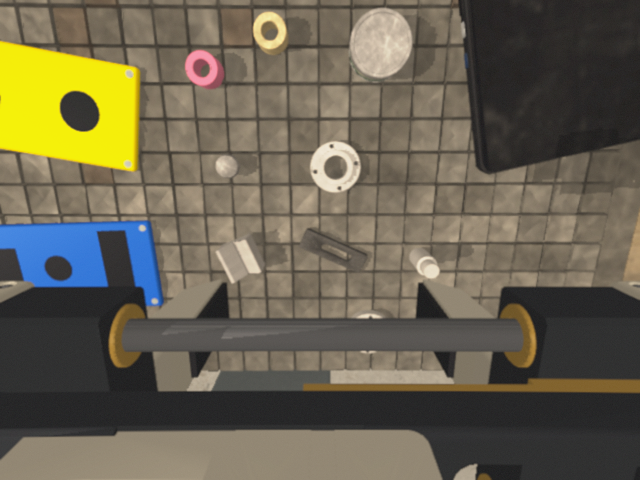

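The wrist view shows the cover at (335,166), bush (270,33), V-block (238,259), clamp (334,249), shaft (428,265) and decoy ring (370,320) partly hidden. A second view with a baseline to the left will also cover the boards.

{"api": "arm_command", "payload": {"deltas": [0,0,0,-0.04,0.22,0,91,0,0,0,-0.04,0.22,0,91,0,0,0,-0.04,0.22,0,91,0,0,0,-0.04,0.22,0,91,0,0,0,-0.04,0.22,0,91,0,0,0,-0.04,0.22,0,91,0,0,0,-0.04,0.22,0,91,0,0,0,-0.04,0.22,0,91]}}

```text
clock: 2.5
position: [0.4597, 0.1167, 0.3006]
ee_rot: [3.141, -0.004, -0.0]
force: [-0.5, -0.6, -0.7]
width: 0.991
gripper_force: 0.0
```

```bash
python3 snap.py w2
```

```text
2.5 [0.4597 0.1167 0.3006] 0.004 [[1.0, -0.003, -0.0], [-0.003, -1.0, -0.001], [-0.0, 0.001, -1.0]]
```

View pics/w2.png

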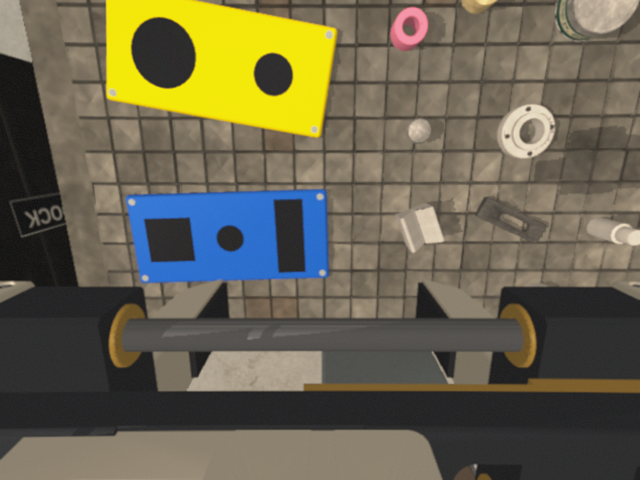

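```bash
cat > m2.py <<'E'
from h import *
import pickle
I={k:cv2.imread(f"pics/{k}.png") for k in("w1","w2")};C={k:pickle.load(open(f"pics/{k}.pkl","rb")) for k in I}
I["top"]=cv2.imread("pics/top0.png");C["top"]=cal("top")
def blobs(m,x0,y0,x1,y1,n=3,amin=40):
    s=np.zeros(m.shape,np.uint8);s[y0:y1,x0:x1]=m[y0:y1,x0:x1]
    L=sorted(cv2.findContours(s,0,2)[0],key=cv2.contourArea)[::-1][:n]
    return [c for c in L if cv2.contourArea(c)>amin]
def cen(c):
    m=cv2.moments(c);return np.array([m['m10'],m['m01']])/m['m00']
def hsv(k,lo,hi): return cv2.inRange(cv2.cvtColor(I[k],40),lo,hi)
dark={k:cv2.inRange(cv2.cvtColor(I[k],6),0,50) for k in I}
print("marks w2")
M={}
for nm,b in dict(Ycover=(125,10,205,95),Ybush=(245,45,300,105),Vm=(140,212,200,268),Sm=(212,220,250,256),Cm=(268,195,310,277)).items():
    c=blobs(dark["w2"],*b,1)[0];M[nm]=cen(c);P=plane(C["w2"],[M[nm]],.01)[0]
    q=plane(C["w2"],cv2.boxPoints(cv2.minAreaRect(c)),.01);e=q-np.roll(q,1,0)
    print(nm,M[nm].round(1),P.round(4),"edges",[(round(float(np.hypot(*v[:2])),4),round(float(np.degrees(np.arctan2(v[1],v[0]))),1)) for v in e[:2]])
for nm,b in dict(Ybush=(55,85,105,135),Sm=(42,252,76,285)).items():
    p=cen(blobs(dark["w1"],*b,1)[0]);print("tri",nm,tri(C["w2"],[M[nm]],C["w1"],[p]))
for nm,b in dict(Ycover=(155,175,203,220),Ybush=(222,195,252,225),Vm=(145,282,182,322),Sm=(190,290,212,314),Cm=(228,276,252,328)).items():
    p=cen(blobs(dark["top"],*b,1)[0]);r=tri(C["w2"],[M[nm]],C["top"],[p]);print("tri top",nm,r[0].round(4),r[1].round(4),plane(C["top"],[p],.01)[0].round(4))
for k,lo in(("w1",0),("w2",0)):
    c=C[k];y=blobs(hsv(k,(22,150,100),(35,255,255)),0,0,640,285,1)[0]
# crop sheet of objects, x4
def crop(k,x,y,w=40): 
    im=cv2.copyMakeBorder(I[k],w,w,w,w,0)[y:y+2*w,x:x+2*w];return cv2.resize(im,(200,200),interpolation=cv2.INTER_CUBIC)
r1=np.hstack([crop("w1",*p) for p in((335,166),(270,33),(238,259),(334,249))])
r2=np.hstack([crop("w2",*p) for p in((526,131),(478,3),(421,228),(511,219))])
cv2.imwrite("pics/obj.png",np.vstack([r1,r2]))
E
python3 m2.py
```

```text
marks w2
Ycover [163.   52.3] [0.6302 0.2893 0.01  ] edges [(0.0667, -8.8), (0.0632, -89.6)]
Ybush [272.9  73.9] [0.6092 0.1709 0.01  ] edges [(0.0393, 90.0), (0.0392, -3.2)]
Vm [169.7 239.5] [0.4203 0.3074 0.01  ] edges [(0.0538, -4.6), (0.0556, -86.9)]
Sm [229.8 238. ] [0.422  0.2324 0.01  ] edges [(0.0297, 41.3), (0.0305, -46.5)]
Cm [289.5 234.9] [0.4257 0.1577 0.01  ] edges [(0.0914, 0.4), (0.0318, -87.5)]
tri Ybush (array([ 0.61776273,  0.17326854, -0.00160176]), np.float64(0.012768470016826702))Traceback (most recent call last):
  File "m2.py", line 20, in <module>
    p=cen(blobs(dark["w1"],*b,1)[0]);print("tri",nm,tri(C["w2"],[M[nm]],C["w1"],[p]))
          ~~~~~~~~~~~~~~~~~~~~~~^^^
IndexError: list index out of range
```

```bash
sed -i 's/Sm=(42,252,76,285)).items/Sm=(40,250,80,287)).items/; s/,0,50) for k/,0,75) for k/' m2.py
sed -i 's/^    p=cen(blobs(dark\["w1"\].*/    B=blobs(dark["w1"],*b,1)\n    if B: p=cen(B[0]);print("tri",nm,p,tri(C["w2"],[M[nm]],C["w1"],[p]),plane(C["w1"],[p],.01))/' m2.py
python3 m2.py; python3 - <<'E'
import pickle
for k in("w1","w2"):
    c=pickle.load(open(f"pics/{k}.pkl","rb"));print(c[0].tolist(),c[1],c[2],c[3])
E
```

```text
marks w2
Ycover [163.1  52.4] [0.6302 0.2892 0.01  ] edges [(0.0681, 43.6), (0.0656, -51.8)]
Ybush [273.  74.] [0.6092 0.1708 0.01  ] edges [(0.0403, -3.2), (0.0393, -90.0)]
Vm [169.7 239.4] [0.4203 0.3074 0.01  ] edges [(0.0565, -4.6), (0.0581, -86.9)]
Sm [229.7 237.9] [0.4221 0.2325 0.01  ] edges [(0.0323, 41.3), (0.0323, -46.5)]
Cm [289.5 234.8] [0.4259 0.1577 0.01  ] edges [(0.094, 0.4), (0.0342, -87.5)]
tri Ybush [ 79.11373822 110.83881935] (array([0.60907695, 0.17080292, 0.01028762]), np.float64(6.752106337626724e-05)) [[0.60906988 0.17097666 0.01      ]]
tri Sm [ 58.09808102 267.74662402] (array([0.42196411, 0.23264492, 0.00945999]), np.float64(7.162888378484576e-06)) [[0.42215408 0.23222285 0.01      ]]
[[353.5303132837048, 0.0, 322.0660371937888], [0.0, 353.5303132837048, 244.6655708670152], [0.0, 0.0, 1.0]] [0.0177731 0.        0.        0.        0.       ] [-2.07500937  2.0801268   0.28170899] [-0.10172282  0.4330093   0.5748638 ]
[[353.5303132837048, 0.0, 322.0660371937888], [0.0, 353.5303132837048, 244.6655708670152], [0.0, 0.0, 1.0]] [0.0177731 0.        0.        0.        0.       ] [-2.07520046  2.08056836  0.28087479] [0.11804289 0.39527139 0.56431543]Traceback (most recent call last):
  File "m2.py", line 23, in <module>
    p=cen(blobs(dark["top"],*b,1)[0]);r=tri(C["w2"],[M[nm]],C["top"],[p]);print("tri top",nm,r[0].round(4),r[1].round(4),plane(C["top"],[p],.01)[0].round(4))
          ~~~~~~~~~~~~~~~~~~~~~~~^^^
IndexError: list index out of range
```

Both wrist views agree to 0.2 mm and put the board tops at z = 10 mm. Now the objects.

```bash
python3 - <<'E'
s=open('m2.py').read();i=s.index('for nm,b in dict(Ycover=(155');j=s.index('# crop sheet');open('m2.py','w').write(s[:i]+s[j:])
E
cat > m3.py <<'E'
exec(open("m2.py").read())
g={k:cv2.cvtColor(I[k],6) for k in I}
bright={k:cv2.inRange(g[k],165,255) for k in I}
def two(nm,m,b1,b2,z):
    B=[blobs(m[k],*b,1) for k,b in(("w1",b1),("w2",b2))]
    ps=[]
    for k,c in zip(("w1","w2"),B):
        if c:
            p=cen(c[0]);e=cv2.fitEllipse(cv2.convexHull(c[0]));ps.append(np.array(e[0]));print(nm,k,"cen",p.round(1),"ell",np.round(e[0],1),np.round(e[1],1),plane(C[k],[e[0]],z)[0].round(4))
    if len(ps)==2: t=tri(C["w1"],[ps[0]],C["w2"],[ps[1]]);print("  tri",t[0].round(4),t[1].round(4))
two("cover",bright,(300,130,370,200),(490,95,565,165),.01)
dk={k:cv2.inRange(g[k],0,95) for k in I}
two("hole",dk,(320,150,352,183),(514,112,546,150),.02)
bz={k:hsv(k,(15,70,80),(33,255,255)) for k in I}
two("bush",bz,(240,5,300,65),(455,0,500,30),.026)
E
python3 m3.py
```

```text
marks w2
Ycover [163.1  52.4] [0.6302 0.2892 0.01  ] edges [(0.0681, 43.6), (0.0656, -51.8)]
Ybush [273.  74.] [0.6092 0.1708 0.01  ] edges [(0.0403, -3.2), (0.0393, -90.0)]
Vm [169.7 239.4] [0.4203 0.3074 0.01  ] edges [(0.0565, -4.6), (0.0581, -86.9)]
Sm [229.7 237.9] [0.4221 0.2325 0.01  ] edges [(0.0323, 41.3), (0.0323, -46.5)]
Cm [289.5 234.8] [0.4259 0.1577 0.01  ] edges [(0.094, 0.4), (0.0342, -87.5)]
tri Ybush [ 79.11373822 110.83881935] (array([0.60907695, 0.17080292, 0.01028762]), np.float64(6.752106337626724e-05)) [[0.60906988 0.17097666 0.01      ]]
tri Sm [ 58.09808102 267.74662402] (array([0.42196411, 0.23264492, 0.00945999]), np.float64(7.162888378484576e-06)) [[0.42215408 0.23222285 0.01      ]]
cover w1 cen [334.7 166.4] ell [334.8 166.4] [49.8 51.3] [ 0.5479 -0.1181  0.01  ]
cover w2 cen [526.8 130.7] ell [527.1 130.7] [49.5 58.4] [ 0.5482 -0.1188  0.01  ]
  tri [ 0.548  -0.1181  0.0114] 0.0002
hole w1 cen [336.6 173.4] ell [336.3 173.1] [ 8.3 12.4] [ 0.5408 -0.1196  0.02  ]
hole w2 cen [525.4 137.4] ell [525.2 136.6] [ 8.1 10.8] [ 0.5415 -0.1122  0.02  ]
  tri [ 0.5408 -0.1199  0.0063] 0.002
bush w1 cen [264.2  31.4] ell [260.7  31. ] [46.4 61. ] [ 0.6851 -0.04    0.026 ]
bush w2 cen [476.7   5.5] ell [482.8  -9.7] [34.7 54.2] [ 0.6812 -0.0447  0.026 ]
  tri [ 0.6807 -0.0416  0.0336] 0.0044
```

View pics/obj.png

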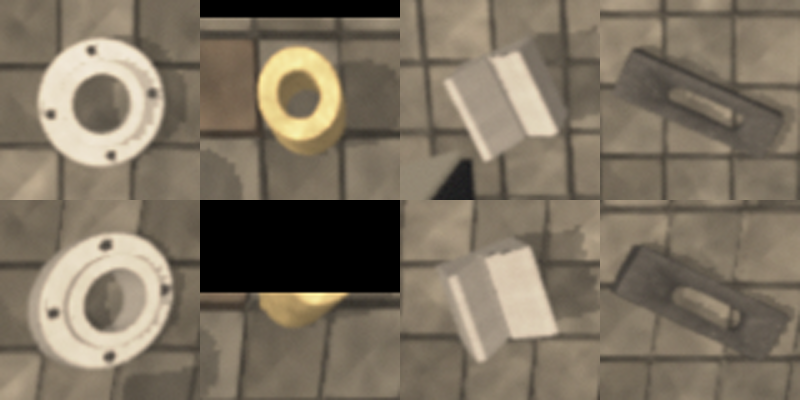

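The cover is at (0.548, -0.118) and matches the description. I have the boards' marks, so I go for the cover first.

{"api": "arm_command", "payload": {"deltas": [0,0,0,0.088,-0.235,-0.15,91,0,0,0,0.088,-0.235,-0.15,91,0,0,0,0.088,-0.235,-0.15,91,0,0,0,0.088,-0.235,-0.15,91,0,0,0,0.088,-0.235,-0.15,91,0,0,0,0.088,-0.235,-0.15,91,0,0,0,0.088,-0.235,-0.15,91,0,0,0,0.088,-0.235,-0.23,91,0,0,0,0.088,-0.235,-0.23,91,0,0,0,0.088,-0.235,-0.23,91,0,0,0,0.088,-0.235,-0.23,91]}}

```text
clock: 3.65
position: [0.5473, -0.1168, 0.0713]
ee_rot: [3.142, -0.001, -0.001]
force: [0.3, 0.0, 1.3]
width: 0.992
gripper_force: 0.0
```

```bash
python3 - <<'E'
from h import *
import pickle
c=pickle.load(open("pics/w1.pkl","rb"));print(plane(c,[[269.6,30.2]],.026))
ct=cal("top");cs=cal("side");print("bottle tip",tri(ct,[[277,103]],cs,[[172,193]]))
print("green tips",tri(ct,[[180,62]],cs,[[85,158]]))
E
```

```text
[[ 0.6858336  -0.04926235  0.026     ]]
bottle tip (array([0.78717113, 0.08630154, 0.14272996]), np.float64(0.006343634373292436))
green tips (array([0.80957615, 0.23855746, 0.25426829]), np.float64(0.005973013615753262))
```

{"api": "arm_command", "payload": {"deltas": [0,0,0,0.001,-0.0015,-0.025,91,0,0,0,0.001,-0.0015,-0.048,91,0,0,0,0.001,-0.0015,-0.048,91,0,0,0,0.001,-0.0015,-0.048,91,0,0,0,0.001,-0.0015,-0.048,45,0,0,0,0.001,-0.0015,-0.048,45,0,0,0,0.001,-0.0015,-0.048,45,0,0,0,0.001,-0.0015,-0.048,45,0,0,0,0.001,-0.0015,-0.048,45,0,0,0,0.001,-0.0015,-0.048,45,0,0,0,0.001,-0.0015,-0.048,45], "force": 30}}

```text
clock: 4.75
position: [0.5485, -0.118, 0.023]
ee_rot: [3.141, 0.0, 0.0]
force: [-1.6, -0.5, 7.1]
width: 0.632
gripper_force: 30.0
```

{"api": "arm_command", "payload": {"deltas": [0,0,0,0,0,0.05,45,0,0,0,0,0,0.1,45,0,0,0,0.082,0.407,0.1,45,0,0,0,0.082,0.407,0.1,45,0,0,0,0.082,0.407,0.1,45,0,0,0,0.082,0.407,0.1,45,0,0,0,0.082,0.407,0.1,45,0,0,0,0.082,0.407,0.1,45,0,0,0,0.082,0.407,0.1,45,0,0,0,0.082,0.407,0.1,45,0,0,0,0.082,0.407,0.1,45,0,0,0,0.082,0.407,0.1,45,0,0,0,0.082,0.407,0.05,45,0,0,0,0.082,0.407,0.05,45,0,0,0,0.082,0.407,0.05,45]}}

```text
clock: 6.25
position: [0.6297, 0.2869, 0.0719]
ee_rot: [3.139, -0.002, -0.005]
force: [0.0, 0.3, -1.0]
width: 0.633
gripper_force: 30.0
```

{"api": "arm_command", "payload": {"deltas": [0,0,0,0.0005,0.002,-0.02,45,0,0,0,0.0005,0.002,-0.032,45,0,0,0,0.0005,0.002,-0.038,45,0,0,0,0.0005,0.002,-0.038,45,0,0,0,0.0005,0.002,-0.038,45,0,0,0,0.0005,0.002,-0.038,78,0,0,0,0.0005,0.002,-0.038,78,0,0,0,0.0005,0.002,-0.038,78,0,0,0,0.0005,0.002,-0.038,78,0,0,0,0.0005,0.002,0.01,78,0,0,0,0.0005,0.002,0.06,78,0,0,0,0.0005,0.002,0.12,78,0,0,0,0.0005,0.002,0.17,78]}}

```text
clock: 7.55
position: [0.6306, 0.291, 0.235]
ee_rot: [-3.141, -0.001, -0.0]
force: [0.9, 0.4, -1.2]
width: 0.851
gripper_force: 0.0
```

```bash
python3 snap.py w3
```

```text
7.55 [0.6306 0.291  0.235 ] 0.975 [[1.0, 0.0, 0.0], [0.0, -1.0, 0.0], [0.0, -0.0, -1.0]]
```

View pics/w3.png

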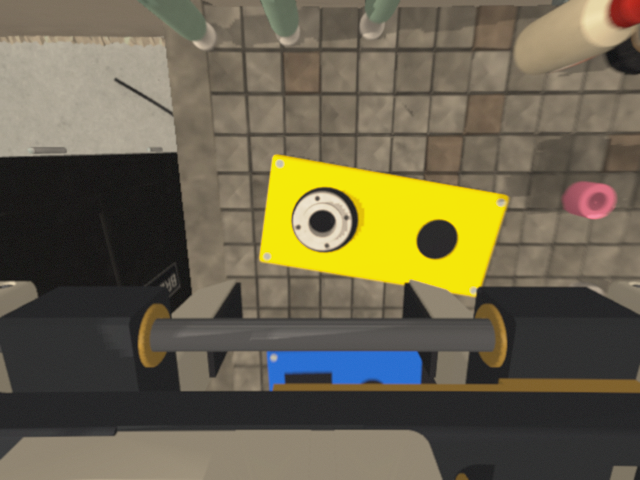

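```bash
cat > m4.py <<'E'
from h import *
import pickle,sys
n="w4";c=cal("wrist");im=optics.get_image("wrist");cv2.imwrite("pics/w4.png",im)
print(sensors.observe()['position'].round(4),np.abs(sensors.observe()['dq']).max())
h=cv2.cvtColor(im,40)
ny=cv2.bitwise_not(cv2.inRange(h,(20,130,90),(36,255,255)))
p=proj(c,[[.6302,.2892,.01],[.6092,.1709,.01]])
print("expected mark px",p)
def near(m,q,amin):
    L=[k for k in cv2.findContours(m,1,2)[0] if cv2.contourArea(k)>amin]
    return min(L,key=lambda k:np.hypot(*(np.array(cv2.minEnclosingCircle(k)[0])-q)))
g=cv2.cvtColor(im,6)
for nm,m,q,z in(("nonyellow",ny,p[0],.01),("bright",cv2.inRange(g,150,255)&ny,p[0],.02),("bushmark",ny,p[1],.01)):
    k=near(m,q,200);e=cv2.fitEllipse(cv2.convexHull(k));b=cv2.boundingRect(k)
    print(nm,np.round(e[0],1),np.round(e[1],1),b,plane(c,[e[0]],z)[0].round(4))
E
python3 m4.py
```

```text
[0.634  0.2932 0.2417] 0.10543887548991633
expected mark px [[327.34354591 222.08641802]
 [436.07586908 241.20890658]]
nonyellow [327.1 221.9] [61.1 63.1] (296, 192, 63, 61) [0.6304 0.2895 0.01  ]
bright [324.6 223.2] [55.8 56.5] (297, 196, 56, 56) [0.631  0.2922 0.02  ]
bushmark [435.8 240.8] [35.4 39.2] (417, 223, 39, 37) [0.6097 0.1712 0.01  ]
```

The cover sits about 2.7 mm too far in +y, so I regrasp it and nudge it over.

{"api": "arm_command", "payload": {"deltas": [0,0,0,-0.003,-0.003,-0.08,78,0,0,0,-0.003,-0.003,-0.13,78,0,0,0,-0.003,-0.003,-0.17,78,0,0,0,-0.003,-0.003,-0.195,78,0,0,0,-0.003,-0.003,-0.206,78,0,0,0,-0.003,-0.003,-0.206,78,0,0,0,-0.003,-0.003,-0.206,78,0,0,0,-0.003,-0.003,-0.206,50,0,0,0,-0.003,-0.003,-0.206,50,0,0,0,-0.003,-0.003,-0.206,50,0,0,0,-0.003,-0.003,-0.206,50,0,0,0,-0.003,-0.003,-0.206,50], "force": 20}}

```text
clock: 8.85
position: [0.6296, 0.2885, 0.0294]
ee_rot: [-3.14, 0.0, -0.006]
force: [-1.4, -1.4, 14.5]
width: 0.642
gripper_force: 23.3
```

{"api": "arm_command", "payload": {"deltas": [0,0,0,0.0005,0.0005,0.002,50,0,0,0,0.0005,0.0005,0.002,50,0,0,0,0.0005,0.0005,0.002,50,0,0,0,0.0005,0.0005,0.002,50]}}

```text
clock: 9.25
position: [0.6287, 0.2887, 0.0294]
ee_rot: [-3.141, -0.0, -0.001]
force: [-0.7, -1.0, 6.0]
width: 0.636
gripper_force: 24.3
```

{"api": "arm_command", "payload": {"deltas": [0,0,0,0.001,0.0005,0.002,50,0,0,0,0.001,0.0005,0.002,78,0,0,0,0.001,0.0005,0.002,78,0,0,0,0.001,0.0005,0.002,78,0,0,0,0.001,0.0005,0.05,78,0,0,0,0.001,0.0005,0.1,78,0,0,0,0.001,0.0005,0.15,78,0,0,0,0.001,0.0005,0.2,78,0,0,0,0.001,0.0005,0.2,78,0,0,0,0.001,0.0005,0.2,78]}}

```text
clock: 10.25
position: [0.6299, 0.2895, 0.2303]
ee_rot: [-3.14, -0.0, -0.004]
force: [-0.0, -0.7, -0.4]
width: 0.848
gripper_force: 0.0
```

```bash
python3 m4.py
```

```text
[0.6291 0.2889 0.2284] 0.02681915722918339
expected mark px [[322.98361215 219.43997   ]
 [436.11218812 239.22860456]]
nonyellow [323.3 219.7] [64.1 65.2] (291, 188, 66, 64) [0.6299 0.2888 0.01  ]
bright [322.6 221.4] [58.1 58.7] (294, 193, 59, 58) [0.6301 0.2896 0.02  ]
bushmark [436.1 239.4] [37.  40.8] (417, 221, 40, 38) [0.609  0.1708 0.01  ]
```

The cover is centred to under 1 mm. Next is the bush.

{"api": "arm_command", "payload": {"deltas": [0,0,0,0.02,-0.338,0.02,60,0,0,0,0.02,-0.338,0.02,60,0,0,0,0.02,-0.338,0.02,60,0,0,0,0.02,-0.338,0.02,60,0,0,0,0.02,-0.338,0.02,60,0,0,0,0.02,-0.338,0.02,60,0,0,0,0.02,-0.338,0.02,60,0,0,0,0.02,-0.338,0.02,60,0,0,0,0.02,-0.338,0.02,60,0,0,0,0.02,-0.338,0.02,60]}}

```text
clock: 11.3
position: [0.6488, -0.0471, 0.2474]
ee_rot: [-3.14, -0.003, 0.004]
force: [0.1, -0.2, 0.4]
width: 0.652
gripper_force: 0.0
```

```bash
cat > m5.py <<'E'
from h import *
c=cal("wrist");im=optics.get_image("wrist");cv2.imwrite("pics/w5.png",im)
print(sensors.observe()['position'].round(4))
p=proj(c,[[.6858,-.0493,.026]])[0].round().astype(int);print(p)
h=cv2.cvtColor(im,40)
print(h[p[1],p[0]-16:p[0]+18:2].tolist())
w=45;cr=im[max(p[1]-w,0):p[1]+w,p[0]-w:p[0]+w];cv2.imwrite("pics/bush.png",cv2.resize(cr,None,fx=5,fy=5,interpolation=cv2.INTER_CUBIC))
E
python3 m5.py
```

```text
[ 0.6489 -0.0468  0.2477]
[325 182]
[[22, 101, 233], [22, 103, 230], [21, 104, 230], [19, 111, 202], [20, 64, 108], [18, 55, 107], [16, 55, 112], [18, 53, 110], [18, 55, 112], [19, 56, 109], [16, 51, 109], [17, 54, 108], [19, 106, 187], [23, 99, 238], [23, 98, 237], [24, 96, 242], [19, 110, 209]]
```

View pics/bush.png

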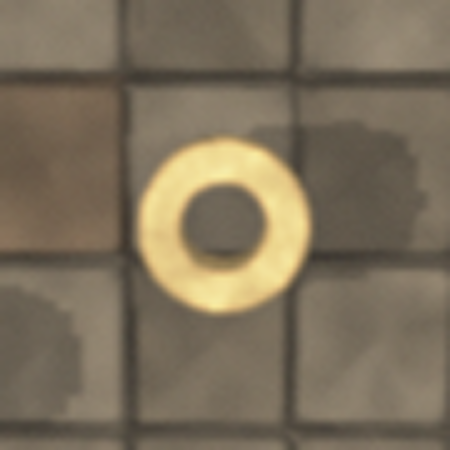

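The bush top is at crop (224,224), matching (0.6858, -0.0493) exactly.

{"api": "arm_command", "payload": {"deltas": [0,0,0,0.037,-0.0025,0,56,0,0,0,0.037,-0.0025,-0.05,56,0,0,0,0.037,-0.0025,-0.1,56,0,0,0,0.037,-0.0025,-0.15,56,0,0,0,0.037,-0.0025,-0.175,56,0,0,0,0.037,-0.0025,-0.175,56,0,0,0,0.037,-0.0025,-0.175,56]}}

```text
clock: 12.05
position: [0.6867, -0.0499, 0.0742]
ee_rot: [-3.141, -0.003, 0.0]
force: [-0.7, 0.6, 0.5]
width: 0.61
gripper_force: 0.0
```

{"api": "arm_command", "payload": {"deltas": [0,0,0,-0.001,0.0005,-0.03,56,0,0,0,-0.001,0.0005,-0.047,56,0,0,0,-0.001,0.0005,-0.047,56,0,0,0,-0.001,0.0005,-0.047,56,0,0,0,-0.001,0.0005,-0.047,24,0,0,0,-0.001,0.0005,-0.047,24,0,0,0,-0.001,0.0005,-0.047,24,0,0,0,-0.001,0.0005,-0.047,24,0,0,0,-0.001,0.0005,-0.047,24,0,0,0,-0.001,0.0005,-0.047,24], "force": 25}}

```text
clock: 13.05
position: [0.6858, -0.0509, 0.0275]
ee_rot: [3.142, 0.0, 0.002]
force: [-0.5, 0.6, 5.5]
width: 0.36
gripper_force: 25.0
```

{"api": "arm_command", "payload": {"deltas": [0,0,0,0,0,0.05,24,0,0,0,0,0,0.09,24,0,0,0,-0.0765,0.222,0.09,24,0,0,0,-0.0765,0.222,0.09,24,0,0,0,-0.0765,0.222,0.09,24,0,0,0,-0.0765,0.222,0.09,24,0,0,0,-0.0765,0.222,0.09,24,0,0,0,-0.0765,0.222,0.04,24,0,0,0,-0.0765,0.222,0.04,24,0,0,0,-0.0765,0.222,0.04,24,0,0,0,-0.0765,0.222,0.04,24]}}

```text
clock: 14.15
position: [0.6102, 0.1701, 0.0682]
ee_rot: [-3.142, 0.002, -0.003]
force: [0.0, 0.6, -0.4]
width: 0.361
gripper_force: 25.0
```

{"api": "arm_command", "payload": {"deltas": [0,0,0,-0.001,0.001,-0.015,24,0,0,0,-0.001,0.001,-0.027,24,0,0,0,-0.001,0.001,-0.029,24,0,0,0,-0.001,0.001,-0.029,24,0,0,0,-0.001,0.001,-0.029,24,0,0,0,-0.001,0.001,-0.029,24]}}

```text
clock: 14.75
position: [0.6077, 0.172, 0.0375]
ee_rot: [3.141, 0.0, -0.001]
force: [-0.2, -0.2, 0.3]
width: 0.362
gripper_force: 25.0
```

{"api": "arm_command", "payload": {"deltas": [0,0,0,0.001,-0.001,-0.001,24,0,0,0,0.001,-0.001,-0.001,24,0,0,0,0.001,-0.001,-0.001,24,0,0,0,0.001,-0.001,-0.001,56,0,0,0,0.001,-0.001,-0.001,56,0,0,0,0.001,-0.001,-0.001,56,0,0,0,0.001,-0.001,-0.001,56,0,0,0,0.001,-0.001,0.04,56,0,0,0,0.001,-0.001,0.09,56,0,0,0,0.001,-0.001,0.14,56,0,0,0,0.001,-0.001,0.19,56,0,0,0,0.001,-0.001,0.19,56,0,0,0,0.001,-0.001,0.19,56]}}

```text
clock: 16.05
position: [0.6096, 0.1713, 0.2292]
ee_rot: [-3.141, -0.0, -0.005]
force: [-0.5, 0.8, 0.2]
width: 0.609
gripper_force: 0.0
```

```bash
cat >> m4.py <<'E'
bz=cv2.inRange(h,(15,60,150),(26,150,255))
k=near(bz,proj(c,[[.6092,.1709,.036]])[0],200)
e=cv2.fitEllipse(cv2.convexHull(k));print("bush",np.round(e[0],1),np.round(e[1],1),plane(c,[e[0]],.036)[0].round(4))
q=proj(c,[[.6092,.1709,.036]])[0].round().astype(int);w=70
cv2.imwrite("pics/b2.png",cv2.resize(im[max(0,q[1]-w):q[1]+w,max(0,q[0]-2*w):q[0]+w],None,fx=3,fy=3))
E
python3 m4.py
```

```text
[0.6087 0.1708 0.2275] 0.02723121665434836
expected mark px [[206.12452542 199.84783214]
 [322.94463738 220.33320571]]
nonyellow [205.8 200.2] [64.8 70. ] (172, 167, 69, 67) [0.6298 0.2895 0.01  ]
bright [201.7 201.3] [57.7 62.7] (172, 172, 60, 60) [0.6301 0.2904 0.02  ]
bushmark [322.8 221.7] [39.8 42.4] (304, 201, 40, 43) [0.6078 0.171  0.01  ]
bush [321.2 226. ] [17.8 19. ] [0.6088 0.1726 0.036 ]
```

View pics/b2.png

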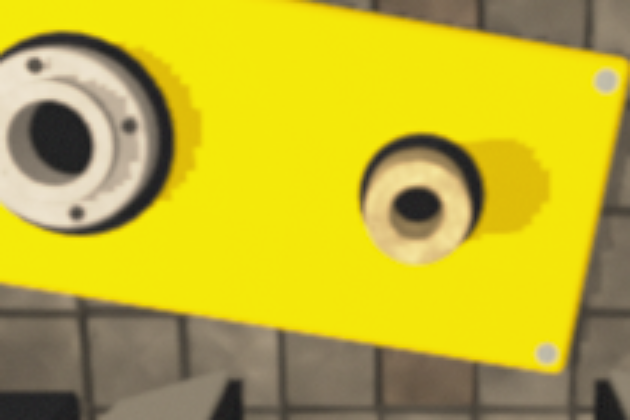

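The bush is centred within about 1 mm, and both bearing-kit parts show an even dark rim. Next I look closely at the shaft-kit parts.

{"api": "arm_command", "payload": {"deltas": [0,0,0,-0.2,-0.265,0.02,91,0,0,0,-0.2,-0.265,0.02,91,0,0,0,-0.2,-0.265,0.02,91,0,0,0,-0.2,-0.265,0.02,91,0,0,0,-0.2,-0.265,0.02,91,0,0,0,-0.2,-0.265,0.02,91,0,0,0,-0.2,-0.265,0.02,91,0,0,0,-0.2,-0.265,0.02,91,0,0,0,-0.2,-0.265,0.02,91,0,0,0,-0.2,-0.265,0.02,91,0,0,0,-0.2,-0.265,0.02,91]}}

```text
clock: 17.2
position: [0.4093, -0.0928, 0.2472]
ee_rot: [-3.141, -0.004, 0.002]
force: [0.5, 0.2, -0.6]
width: 0.989
gripper_force: 0.0
```

```bash
python3 snap.py w6; python3 -c "
import cv2
a=cv2.imread('pics/w6.png')[100:285,170:500];cv2.imwrite('pics/w6c.png',cv2.resize(a,None,fx=2.4,fy=2.4,interpolation=2))"
```

```text
17.2 [ 0.4093 -0.0928  0.2472] 0.004 [[1.0, 0.002, -0.001], [0.002, -1.0, 0.0], [-0.001, -0.0, -1.0]]
```

View pics/w6c.png

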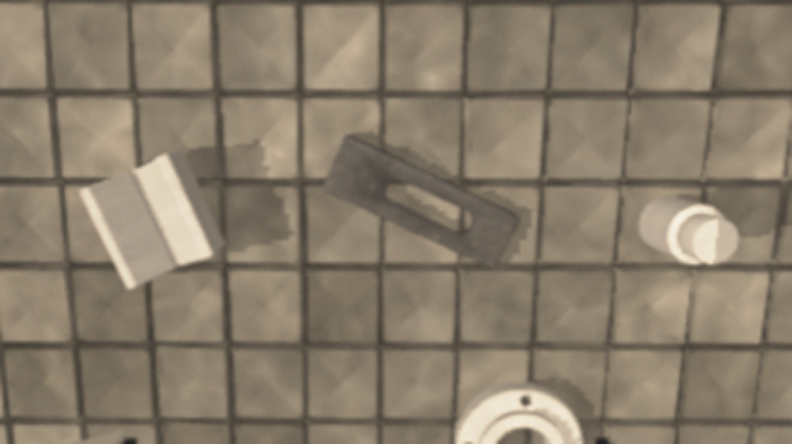

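The crop gives these features:
- **V-block top corners:** (80,190), (169,152), (214,257), (128,290).
- **Clamp corners:** (350,134), (521,213), (500,265), (325,190).
- **Shaft:** base circle at about (664,222), top at about (709,237).

```bash
cat > m6.py <<'E'
from h import *
import pickle
c=pickle.load(open("pics/w6.pkl","rb"));im=cv2.imread("pics/w6.png");g=cv2.cvtColor(im,6)
U=lambda L:np.array(L,float)/2.4+[170-.3,100-.3]
def quad(nm,L,z):
    P=plane(c,U(L),z);e=np.roll(P,-1,0)-P
    print(nm,P.mean(0).round(4),[(round(float(np.hypot(*v[:2])),4),round(float(np.degrees(np.arctan2(v[1],v[0]))),1)) for v in e])
quad("V",[(80,190),(169,152),(214,257),(128,290)],.032)
quad("C",[(350,134),(521,213),(500,265),(325,190)],.011)
print("S base",plane(c,U([(664,222)]),0),"top",plane(c,U([(709,237)]),.059),"ring",plane(c,U([(695,234)]),.04))
# heights from two views: w1 vs w6
c1=pickle.load(open("pics/w1.pkl","rb"))
U1=lambda x,y,cx,cy:[[cx-40+x/2.5,cy-40+y/2.5]]
print("V corner tri",tri(c,U([(80,190)]),c1,U1(445-400,82,238,259)),tri(c,U([(128,290)]),c1,U1(488-400,161,238,259)))
print("C corner tri",tri(c,U([(325,190)]),c1,U1(616-600,90,334,249)),tri(c,U([(350,134)]),c1,U1(640-600,47,334,249)))
print("S top tri",tri(c,U([(709,237)]),c1,[[429,269]]))
m=cv2.inRange(g,185,255);m[:170]=0;m[225:]=0;m[:,:430]=0;m[:,490:]=0
print("shaft bright",cv2.boundingRect(m))
E
python3 m6.py; python3 -c "
import cv2
a=cv2.imread('pics/w6.png')[170:225,425:490];b=cv2.imread('pics/w1.png')[235:290,400:465];import numpy as np
cv2.imwrite('pics/sh.png',cv2.resize(np.hstack([a,b]),None,fx=6,fy=6,interpolation=2))"
```

```text
V [ 0.4366 -0.0019  0.032 ] [(0.0404, -67.7), (0.0458, -159.2), (0.0397, 111.0), (0.0449, 21.7)]
C [ 0.4439 -0.1181  0.011 ] [(0.082, -114.0), (0.0244, 160.5), (0.0843, 67.1), (0.026, -24.9)]
S base [[ 0.43371861 -0.2270096   0.        ]] top [[ 0.43520735 -0.22419071  0.059     ]] ring [[ 0.43376539 -0.22606205  0.04      ]]
V corner tri (array([0.4505292 , 0.02318113, 0.03655052]), np.float64(0.0005179597008045636)) (array([0.40855989, 0.00740444, 0.0322224 ]), np.float64(0.001768625447860369))
C corner tri (array([ 0.44728979, -0.07419052, -0.00473851]), np.float64(0.000832942918252532)) (array([ 0.47203647, -0.08649077,  0.00318418]), np.float64(0.002328492249677544))
S top tri (array([ 0.43470653, -0.22566291,  0.05479443]), np.float64(0.0004414399853569214))
shaft bright (447, 185, 30, 25)
```

View pics/sh.png

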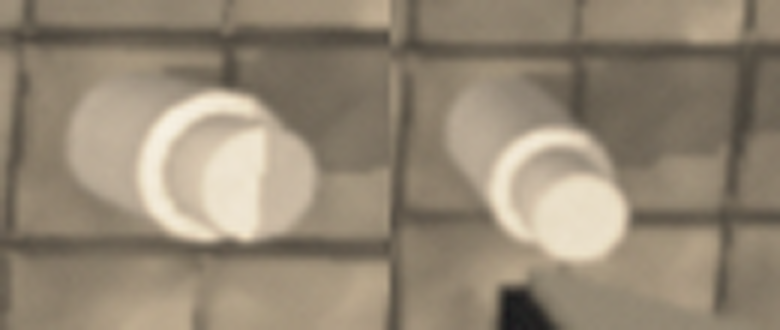

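Triangulated heights roughly match the text. V-block: (0.4366, -0.0019) with groove at 21.3°. Clamp: (0.444, -0.118) with long axis at 66.5°. Shaft: (0.434, -0.227). V-block first.

{"api": "arm_command", "payload": {"deltas": [0,0,0.237,0.0275,0.091,-0.1,64,0,0,0.237,0.0275,0.091,-0.1,64,0,0,0.237,0.0275,0.091,-0.1,64,0,0,0.237,0.0275,0.091,-0.1,64,0,0,0.237,0.0275,0.091,-0.17,64,0,0,0.237,0.0275,0.091,-0.17,64,0,0,0.237,0.0275,0.091,-0.17,64,0,0,0.237,0.0275,0.091,-0.17,64]}}

```text
clock: 18.05
position: [0.4367, -0.0029, 0.0783]
ee_rot: [3.087, 0.581, -0.0]
force: [0.0, 0.4, 0.2]
width: 0.697
gripper_force: 0.0
```

{"api": "arm_command", "payload": {"deltas": [0,0,0,0,0.001,-0.035,64,0,0,0,0,0.001,-0.053,64,0,0,0,0,0.001,-0.053,64,0,0,0,0,0.001,-0.053,64,0,0,0,0,0.001,-0.053,30,0,0,0,0,0.001,-0.053,30,0,0,0,0,0.001,-0.053,30,0,0,0,0,0.001,-0.053,30,0,0,0,0,0.001,-0.053,30,0,0,0,0,0.001,-0.053,30], "force": 35}}

```text
clock: 19.05
position: [0.4368, -0.0019, 0.0253]
ee_rot: [3.087, 0.582, 0.002]
force: [-1.1, -0.3, 8.9]
width: 0.433
gripper_force: 34.9
```

{"api": "arm_command", "payload": {"deltas": [0,0,0,0,0,0.05,30,0,0,0,0,0,0.08,30,0,0,-0.213,-0.0165,0.309,0.08,30,0,0,-0.213,-0.0165,0.309,0.08,30,0,0,-0.213,-0.0165,0.309,0.08,30,0,0,-0.213,-0.0165,0.309,0.08,30,0,0,-0.213,-0.0165,0.309,0.08,30,0,0,-0.213,-0.0165,0.309,0.08,30,0,0,-0.213,-0.0165,0.309,0.08,30,0,0,-0.213,-0.0165,0.309,0.08,30,0,0,-0.213,-0.0165,0.309,0.045,30,0,0,-0.213,-0.0165,0.309,0.03,30,0,0,-0.213,-0.0165,0.309,0.03,30,0,0,-0.213,-0.0165,0.309,0.03,30]}}

```text
clock: 20.45
position: [0.4198, 0.3062, 0.0548]
ee_rot: [3.14, 0.058, -0.001]
force: [1.1, -0.1, -3.7]
width: 0.431
gripper_force: 34.9
```

{"api": "arm_command", "payload": {"deltas": [0,0,0,0.0005,0.001,-0.012,30,0,0,0,0.0005,0.001,-0.0185,30,0,0,0,0.0005,0.001,-0.0195,30,0,0,0,0.0005,0.001,-0.0195,30,0,0,0,0.0005,0.001,-0.0195,30]}}

```text
clock: 20.95
position: [0.4207, 0.3082, 0.0354]
ee_rot: [-3.141, -0.06, -0.001]
force: [0.2, -0.7, -3.2]
width: 0.435
gripper_force: 34.9
```

Release, then lift for a check.

{"api": "arm_command", "payload": {"deltas": [0,0,0,-0.0005,-0.001,-0.0007,30,0,0,0,-0.0005,-0.001,-0.0007,30,0,0,0,-0.0005,-0.001,-0.0007,60,0,0,0,-0.0005,-0.001,-0.0007,60,0,0,0,-0.0005,-0.001,-0.0007,60,0,0,0,-0.0005,-0.001,-0.0007,60,0,0,0,-0.0005,-0.001,0.04,60,0,0,0,-0.0005,-0.001,0.09,60,0,0,0,-0.0005,-0.001,0.14,60,0,0,0,-0.0005,-0.001,0.19,60,0,0,0,-0.0005,-0.001,0.19,60,0,0,0,-0.0005,-0.001,0.19,60]}}

```text
clock: 22.15
position: [0.4203, 0.3074, 0.2264]
ee_rot: [-3.14, -0.059, -0.003]
force: [-0.5, -0.2, -1.2]
width: 0.655
gripper_force: 0.0
```

```bash
python3 snap.py w7; cat > m7.py <<'E'
from h import *
import pickle,sys
# nonblue/dark region extents & top-face of a thing: crop around mark
n,x,y,z,w=sys.argv[1],*map(float,sys.argv[2:6]);w=int(w)
c=pickle.load(open(f"pics/{n}.pkl","rb"));im=cv2.imread(f"pics/{n}.png")
q=proj(c,[[x,y,.01],[x,y,z]]);print("mark px",q)
o=(q[1]-w).round().astype(int);print("origin",o)
cv2.imwrite(f"pics/{n}c.png",cv2.resize(im[max(o[1],0):o[1]+2*w,o[0]:o[0]+2*w],None,fx=6,fy=6,interpolation=2))
E
python3 m7.py w7 .4203 .3074 .042 45
```

```text
22.15 [0.4203 0.3074 0.2264] 0.045 [[0.999, 0.038, 0.002], [0.038, -0.999, 0.002], [0.002, -0.001, -1.0]]
mark px [[322.68935431 220.35534398]
 [322.68303358 227.09670188]]
origin [278 182]
```

View pics/w7c.png

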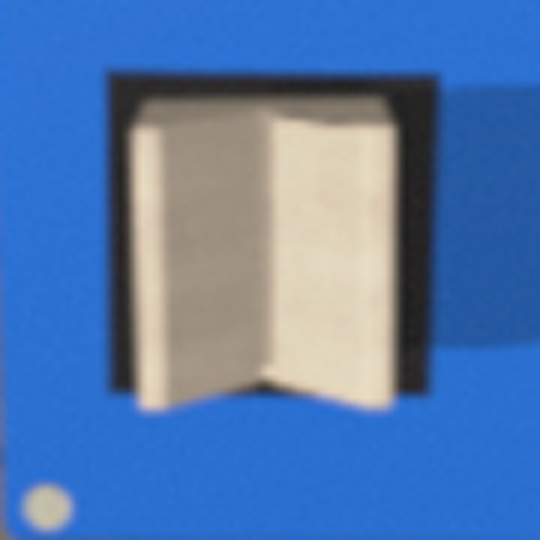

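The V-block sits within 1 mm, groove up, with an even margin. Next is the clamp.

{"api": "arm_command", "payload": {"deltas": [0,0,0.715,0.0236,-0.4255,-0.05,50,0,0,0.715,0.0236,-0.4255,-0.05,50,0,0,0.715,0.0236,-0.4255,-0.05,50,0,0,0.715,0.0236,-0.4255,-0.05,50,0,0,0.715,0.0236,-0.4255,-0.05,50,0,0,0.715,0.0236,-0.4255,-0.05,50,0,0,0.715,0.0236,-0.4255,-0.05,50,0,0,0.715,0.0236,-0.4255,-0.05,50,0,0,0.715,0.0236,-0.4255,-0.05,50,0,0,0.715,0.0236,-0.4255,-0.05,50,0,0,0.715,0.0236,-0.4255,-0.05,50,0,0,0.715,0.0236,-0.4255,-0.15,50,0,0,0.715,0.0236,-0.4255,-0.15,50,0,0,0.715,0.0236,-0.4255,-0.15,50,0,0,0.715,0.0236,-0.4255,-0.15,50]}}

```text
clock: 23.7
position: [0.4422, -0.1175, 0.0747]
ee_rot: [-2.623, -1.723, 0.005]
force: [0.1, -0.2, 0.4]
width: 0.545
gripper_force: 0.0
```

```bash
python3 - <<'E'
from h import *
s=sensors.observe();R=cv2.Rodrigues(s['ee_rot'])[0];print(s['clock'],s['joints'].round(2),s['position'].round(4),np.degrees(np.arctan2(R[1,0],R[0,0])))
E
```

```text
23.7 [ 0.25  0.41 -0.14  2.14  0.1   0.59 -0.37] [ 0.4422 -0.1175  0.0747] 66.58134986733484
```

{"api": "arm_command", "payload": {"deltas": [0,0,0,0.0015,-0.0005,-0.035,50,0,0,0,0.0015,-0.0005,-0.0515,50,0,0,0,0.0015,-0.0005,-0.0515,50,0,0,0,0.0015,-0.0005,-0.0515,50,0,0,0,0.0015,-0.0005,-0.0515,15,0,0,0,0.0015,-0.0005,-0.0515,15,0,0,0,0.0015,-0.0005,-0.0515,15,0,0,0,0.0015,-0.0005,-0.0515,15,0,0,0,0.0015,-0.0005,-0.0515,15,0,0,0,0.0015,-0.0005,-0.0515,15], "force": 35}}

```text
clock: 24.7
position: [0.445, -0.119, 0.0242]
ee_rot: [2.627, 1.723, 0.0]
force: [-2.5, 0.9, 8.8]
width: 0.275
gripper_force: 35.0
```

{"api": "arm_command", "payload": {"deltas": [0,0,0,0,0,0.05,15,0,0,0,0,0,0.08,15,0,0,-0.716,-0.0192,0.2767,0.08,15,0,0,-0.716,-0.0192,0.2767,0.08,15,0,0,-0.716,-0.0192,0.2767,0.08,15,0,0,-0.716,-0.0192,0.2767,0.08,15,0,0,-0.716,-0.0192,0.2767,0.08,15,0,0,-0.716,-0.0192,0.2767,0.08,15,0,0,-0.716,-0.0192,0.2767,0.08,15,0,0,-0.716,-0.0192,0.2767,0.08,15,0,0,-0.716,-0.0192,0.2767,0.08,15,0,0,-0.716,-0.0192,0.2767,0.04,15,0,0,-0.716,-0.0192,0.2767,0.03,15,0,0,-0.716,-0.0192,0.2767,0.03,15,0,0,-0.716,-0.0192,0.2767,0.03,15]}}

```text
clock: 26.2
position: [0.4259, 0.1574, 0.0542]
ee_rot: [3.141, 0.058, -0.001]
force: [0.2, -0.2, -1.4]
width: 0.277
gripper_force: 35.0
```

{"api": "arm_command", "payload": {"deltas": [0,0,0,0,0,-0.012,15,0,0,0,0,0,-0.019,15,0,0,0,0,0,-0.02,15,0,0,0,0,0,-0.02,15,0,0,0,0,0,-0.02,15,0,0,0,0,0,-0.02,45,0,0,0,0,0,-0.02,45,0,0,0,0,0,-0.02,45,0,0,0,0,0,-0.02,45,0,0,0,0,0,0.03,45,0,0,0,0,0,0.08,45,0,0,0,0,0,0.13,45,0,0,0,0,0,0.17,45,0,0,0,0,0,0.17,45,0,0,0,0,0,0.17,45]}}

```text
clock: 27.7
position: [0.4261, 0.158, 0.2245]
ee_rot: [-3.14, -0.057, -0.003]
force: [-0.6, -1.1, -0.1]
width: 0.493
gripper_force: 0.0
```

```bash
python3 snap.py w8; python3 m7.py w8 .4258 .1577 .021 55
```

```text
27.7 [0.4261 0.158  0.2245] 0.037 [[0.999, 0.037, 0.002], [0.037, -0.999, 0.001], [0.002, -0.001, -1.0]]
mark px [[322.94085243 220.9502498 ]
 [322.95079784 223.16555786]]
origin [268 168]
```

View pics/w8c.png

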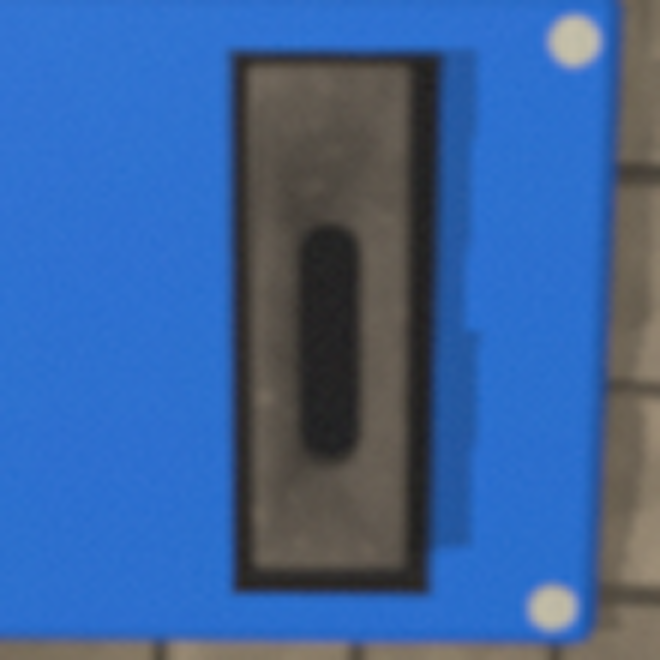

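The clamp is aligned but about 2.3 mm too far along +x, so I nudge it back.

{"api": "arm_command", "payload": {"deltas": [0,0,0,0,0,-0.05,45,0,0,0,0,0,-0.1,45,0,0,0,0,0,-0.15,45,0,0,0,0,0,-0.18,45,0,0,0,0,0,-0.1895,45,0,0,0,0,0,-0.1895,45,0,0,0,0,0,-0.1895,45,0,0,0,0,0,-0.1895,15,0,0,0,0,0,-0.1895,15,0,0,0,0,0,-0.1895,15,0,0,0,0,0,-0.1895,15]}}

```text
clock: 28.85
position: [0.4264, 0.1581, 0.0351]
ee_rot: [-3.14, -0.057, -0.003]
force: [-0.9, -0.6, 8.8]
width: 0.275
gripper_force: 35.0
```

{"api": "arm_command", "payload": {"deltas": [0,0,0,0,0,0.0015,15,0,0,0,-0.0015,0,0.0015,15,0,0,0,-0.0025,0,0.0015,15,0,0,0,-0.0025,0,0.0015,15,0,0,0,-0.0025,0,0,15,0,0,0,-0.0025,0,0,15,0,0,0,-0.0025,0,0,45,0,0,0,-0.0025,0,0,45,0,0,0,-0.0025,0,0,45,0,0,0,-0.0025,0,0,45,0,0,0,0,0,0.05,45,0,0,0,0,0,0.1,45,0,0,0,0,0,0.15,45,0,0,0,0,0,0.19,45,0,0,0,0,0,0.19,45,0,0,0,0,0,0.19,45]}}

```text
clock: 30.45
position: [0.4261, 0.158, 0.2249]
ee_rot: [-3.14, -0.057, -0.003]
force: [-0.1, -0.6, -1.0]
width: 0.486
gripper_force: 0.0
```

```bash
python3 snap.py w9; cat > m9.py <<'E'
from h import *
import pickle
for n in("w8","w9"):
    c=pickle.load(open(f"pics/{n}.pkl","rb"));im=cv2.imread(f"pics/{n}.png");g=cv2.cvtColor(im,6).astype(int);h=cv2.cvtColor(im,40)
    # clamp face: not blue, not black; near mark
    m=cv2.inRange(g.astype(np.uint8),62,200)&cv2.inRange(h,(0,0,0),(60,255,255))
    q=proj(c,[[.4258,.1577,.021]])[0]
    L=[k for k in cv2.findContours(m,0,2)[0] if cv2.contourArea(k)>400 and cv2.pointPolygonTest(cv2.convexHull(k),(float(q[0]),float(q[1])),False)>0]
    k=min(L,key=cv2.contourArea);b=cv2.boundingRect(k);r=cv2.minAreaRect(k);print(n,b,plane(c,[r[0]],.021)[0].round(4))
E
python3 m9.py
```

```text
30.45 [0.4261 0.158  0.2249] 0.038 [[0.999, 0.037, 0.002], [0.037, -0.999, 0.001], [0.002, -0.001, -1.0]]
w8 (0, 0, 640, 393) [0.4524 0.162  0.021 ]
w9 (0, 0, 640, 393) [0.4524 0.162  0.021 ]
```

```bash
sed -i 's/findContours(m,0,2)/findContours(m,1,2)/' m9.py; python3 m9.py
```

```text
w8 (316, 204, 13, 42) [0.4244 0.1586 0.021 ]
w9 (316, 207, 13, 42) [0.4213 0.1585 0.021 ]
```

The clamp moved 3 mm, so its residual is under 1 mm. The shaft is last.

{"api": "arm_command", "payload": {"deltas": [0,0,0,0.0077,-0.385,-0.05,60,0,0,0,0.0077,-0.385,-0.05,60,0,0,0,0.0077,-0.385,-0.05,60,0,0,0,0.0077,-0.385,-0.05,60,0,0,0,0.0077,-0.385,-0.05,60,0,0,0,0.0077,-0.385,-0.05,60,0,0,0,0.0077,-0.385,-0.05,60,0,0,0,0.0077,-0.385,-0.05,60,0,0,0,0.0077,-0.385,-0.05,60,0,0,0,0.0077,-0.385,-0.12,60,0,0,0,0.0077,-0.385,-0.12,60,0,0,0,0.0077,-0.385,-0.12,60,0,0,0,0.0077,-0.385,-0.12,60]}}

```text
clock: 31.8
position: [0.4328, -0.2267, 0.1037]
ee_rot: [-3.14, -0.058, 0.004]
force: [-0.6, 0.8, 0.8]
width: 0.654
gripper_force: 0.0
```

{"api": "arm_command", "payload": {"deltas": [0,0,0,0.001,-0.0005,-0.03,60,0,0,0,0.001,-0.0005,-0.06,60,0,0,0,0.001,-0.0005,-0.073,60,0,0,0,0.001,-0.0005,-0.073,60,0,0,0,0.001,-0.0005,-0.073,60,0,0,0,0.001,-0.0005,-0.073,14,0,0,0,0.001,-0.0005,-0.073,14,0,0,0,0.001,-0.0005,-0.073,14,0,0,0,0.001,-0.0005,-0.073,14,0,0,0,0.001,-0.0005,-0.073,14,0,0,0,0.001,-0.0005,-0.073,14,0,0,0,0.001,-0.0005,-0.073,14], "force": 25}}

```text
clock: 33.0
position: [0.4345, -0.2277, 0.0314]
ee_rot: [-3.141, -0.057, -0.0]
force: [-1.1, 0.7, 3.5]
width: 0.257
gripper_force: 25.0
```

{"api": "arm_command", "payload": {"deltas": [0,0,0,0,0,0.05,14,0,0,0,0,0,0.09,14,0,0,0,-0.0117,0.46,0.09,14,0,0,0,-0.0117,0.46,0.09,14,0,0,0,-0.0117,0.46,0.09,14,0,0,0,-0.0117,0.46,0.09,14,0,0,0,-0.0117,0.46,0.09,14,0,0,0,-0.0117,0.46,0.09,14,0,0,0,-0.0117,0.46,0.09,14,0,0,0,-0.0117,0.46,0.09,14,0,0,0,-0.0117,0.46,0.09,14,0,0,0,-0.0117,0.46,0.09,14,0,0,0,-0.0117,0.46,0.09,14,0,0,0,-0.0117,0.46,0.045,14,0,0,0,-0.0117,0.46,0.03,14,0,0,0,-0.0117,0.46,0.03,14,0,0,0,-0.0117,0.46,0.03,14,0,0,0,-0.0117,0.46,0.03,14]}}

```text
clock: 34.8
position: [0.4236, 0.2318, 0.0623]
ee_rot: [-3.14, -0.055, -0.002]
force: [0.0, 0.1, -2.0]
width: 0.26
gripper_force: 25.0
```

{"api": "arm_command", "payload": {"deltas": [0,0,0,-0.001,0.0005,-0.012,14,0,0,0,-0.001,0.0005,-0.019,14,0,0,0,-0.001,0.0005,-0.0205,14,0,0,0,-0.001,0.0005,-0.0205,14,0,0,0,-0.001,0.0005,-0.0205,14]}}

```text
clock: 35.3
position: [0.4217, 0.2329, 0.0411]
ee_rot: [-3.141, -0.057, 0.0]
force: [-2.9, -0.8, 11.6]
width: 0.258
gripper_force: 25.0
```

{"api": "arm_command", "payload": {"deltas": [0,0,0,0.0005,-0.0005,0.0005,14,0,0,0,0.0005,-0.0005,0.0005,14,0,0,0,0.0005,-0.0005,0.0005,42,0,0,0,0.0005,-0.0005,0.0005,42,0,0,0,0.0005,-0.0005,0.0005,42,0,0,0,0.0005,-0.0005,0.0005,42,0,0,0,0.0005,-0.0005,0.04,42,0,0,0,0.0005,-0.0005,0.08,42,0,0,0,0.0005,-0.0005,0.13,42,0,0,0,0.0005,-0.0005,0.18,42,0,0,0,0.0005,-0.0005,0.21,42,0,0,0,0.0005,-0.0005,0.21,42,0,0,0,0.0005,-0.0005,0.21,42]}}

```text
clock: 36.6
position: [0.4223, 0.2324, 0.2511]
ee_rot: [-3.14, -0.058, -0.001]
force: [0.8, 0.0, -1.0]
width: 0.458
gripper_force: 0.0
```

```bash
python3 snap.py wA; python3 - <<'E'
from h import *
import pickle
c=pickle.load(open("pics/wA.pkl","rb"));print(proj(c,[[.422,.2325,.01],[.422,.2325,.069],[.4203,.3074,.042],[.4258,.1577,.021]]).round(1))
im=cv2.imread("pics/wA.png");cv2.imwrite("pics/wAc.png",cv2.resize(im[150:290,200:440],None,fx=3.3,fy=3.3,interpolation=2))
E
```

```text
36.6 [0.4223 0.2324 0.2511] 0.031 [[0.999, 0.037, 0.001], [0.037, -0.999, 0.001], [0.001, -0.001, -1.0]]
[[322.6 215.9]
 [322.6 227.7]
 [247.7 220.8]
 [393.4 216.9]]
```

View pics/wAc.png

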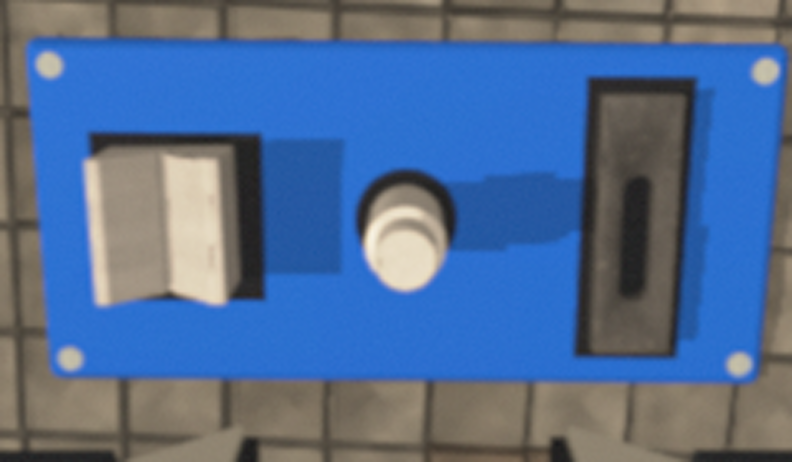

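The shaft top is at crop (405,259), i.e. px (322.7, 228.5) against the expected (322.6, 227.7). The clamp and V-block are also centred and upright.

```bash
python3 -c "
from cell import arm
print(arm.sign_off())"
```

```text
the job is handed in; nothing more can be done
None
```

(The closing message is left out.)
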